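Mesh a gear on a splined shaft and hold it down against its spring

TASK

Fit the steel gear with the long hub onto the splined shaft that stands upright in the bench vise, hub upwards: lower it over the end of the shaft, turn it until its splines mesh, slide it down onto the spring washer and press it down until the retaining-ring groove near the top of the shaft stands clear above the hub. Finish while you are still holding it pressed down there, so that a colleague can snap the ring in, and leave the other things on the bench where they are.

Things in the scene. Friction and masses are not known exactly. Their poses are not given: they have to be found in the camera images.
- gear: loose plain steel spur gear, 0.43 to 0.58 kg, lying flat on the bench, hub up. Toothed rim: 24 teeth, 78 mm across the tips, from 2 to 16 mm above the underside. Round hub 44 mm across, standing 30 mm above the rim, its top 46 mm above the underside. Origin: on the axis at the underside; z: along the axis to the hub top; x: through the middle of one groove of the bore
- gear_bore (a point): point on the gear's axis at the hub top. The bore runs right through: 6 internal splines, 30 mm across their inner edges, and between them 6 straight-sided grooves every 60 degrees, 8 mm wide, 36.6 mm across their bottoms. Same axes as the gear
- shaft: oiled steel shaft clamped upright in the vise; it neither moves nor turns. Origin: on the axis at the upper face of the shoulder, a 46 mm collar, 147 mm above the bench; z: up; x: through the middle of one spline. Above the shoulder: 6 straight splines every 60 degrees, 6 mm wide, 34 mm across the outside, 28 mm across the roots. Ring groove cut in them 52.5 to 54.5 mm above the shoulder
- spline_ends (a point): point on the shaft's axis at the flat upper ends of the splines, 58 mm above the shoulder. Above it a cone, 28 to 22 mm across, and a plain journal with a tapered tip (14 mm), 14 mm long in all. The gear's bore drops loosely over the journal and its underside stops at this height until its grooves stand over the splines within about 3 degrees and 1 mm; then it slides down
- washer (a joint): travel in m of the spring washer, a flat ring 44 mm across on a wave spring round the foot of the splines. 0: free, upper face 11 mm above the shoulder; grows as it is pressed down; 0.007: solid, upper face 4 mm above it. Starts to give at 7 N, solid at 17.5 N, the gear's weight of about 5 N included. The ring groove is clear of the hub top from 0.0045 on
- vise: blue bench vise, 80 mm jaws, on a plywood board 220 x 140 x 20 mm; immovable. Origin: at bench level under the shaft's axis; jaw tops 125 mm above the bench; -x: towards its screw and cross handle, which reach 154 mm from the origin at 76 mm height; the anvil reaches 92 mm to +x
- small_gear: bystander: small flat steel gear, 54 mm across, 20 mm high, with a plain round bore; origin at the centre of its underside
- mould: bystander: aluminium half of a casting mould, a block 62 x 84 x 16 mm with two brass dowels; origin at the centre of its underside
- pliers: bystander: retaining-ring pliers with red handles lying on the bench, about 200 mm long along its x, a ring at the tips; origin at bench level under the pivot
- jar: bystander: closed glass jar, 68 mm across, 95 mm high; origin at the centre of its underside

How it is judged:
By the outcome, as a careful person would: the job done as asked, in the order asked, and still so for the second after the job is handed in, while the arm keeps its last pose, push and grip.
It also fails if it takes over 58 s, if anything falls off the work surface, if the arm or the gripper's body presses on something with over 40 N, if the wrist force passes 120 N, or if a joint passes its speed limit or range.

ROBOT

A 6-joint arm with a two-finger parallel gripper is mounted at the origin on the work surface. World frame = base frame: x ahead of the robot, y to its left, z up, the work surface at z = 0. Lengths are in m, angles in rad, forces in N, time in s.
With the tool pointing down it reaches from about 0.275 to 0.85 m from the base axis. Payload 19 kg.
Tool frame: the origin (TCP) lies at the very end of the fingers, on their centre line; the grasp point (between the pads) lies 19 mm behind it; z points along the fingers, y is the line along which they close (so a half turn about z gives the same grasp; the last joint's range is limited). The gripper opens to 85 mm and grips with 20 to 120 N. Pads are 22 mm wide; open, the fingers measure 114 mm over their backs; the gripper's body (76 mm by 85 mm) begins 54 mm behind the grasp point. The pads swing forward as they close: fully open they stand 13 mm farther back than shut.
Start: joints at [-0.134, 0.15, 1.437, -0, 1.554, -0.134], TCP at [0.575, -0, 0.231] pointing down, gripper open.
Joint ranges: [-2.8, 2.8], [-0.68, 2.1], [0.12, 2.68], [-1.39, 4.53], [0.16, 2.79], [-2.81, 2.81]. Speed limits (rad/s): [1.89, 1.89, 2.22, 3.01, 3.01, 3.01].

INTERFACE

Orientations are given as a 3x3 rotation matrix whose columns are the frame's x, y, z axes.
In Python, from plant import status, imaging, env gives the robot as it stands. The module is installed in compiled form; this text tells all that it offers.
- The arm moves only by the tool servo_tool, never from a script. Its argument "moves" is a list of rows, each an object with "xyz": the shift along the world's x, y, z in cm, a list of three; "roll": the turn about the world's z in rad. In form: [{"xyz": [dx, dy, dz], "roll": roll}, ...]. A call has 1 to 8 rows; each row is the pose to reach, as a shift and turn from the pose commanded when the call began; what a row does not reach only later rows make up. A row lasts 1/12 s, in which the tool goes at most 41.7 mm and 7.16 degrees, less where a joint would pass 70% of its speed; a pose out of reach is approached as far as the arm can. A call with a gripper value outside its range is refused whole. "gripper" is the opening, from -1 (shut) to 1 (fully open), so that 0 is half open, set as the call begins (left out, the last holds). The fingers move at their own pace and stop on an object; "grip_force" is the grip in N (left out, the last holds). Time passes only in rows, so rows that repeat a pose let the fingers close. It gives the time, the measured TCP pose, the force, the opening and the grip force at its end, in the units of the state.
- status.get_obs(): the state, without advancing time (a new reading comes with each control period).
- imaging.get_image(name): name is "scene" or "side" or "wrist"; returns (picture, depth): 420x560x3 uint8, red, green, blue; 420x560 float32, m along the optical axis (not along the pixel's ray), 0 where there is no reading.
- imaging.camera_params(name): a dict with "fov_y" (degrees; the focal length in pixels is half the picture's height over the tangent of half this angle, whatever the lens; pixels are square), "cx", "cy" (the principal point, pixels), "rvec" (rotation vector, rad) and "tvec" (3), from world to camera coordinates, as OpenCV has them. Camera axes: x right, y down, z forward; pixel columns grow to the right and rows downward; lengths in m; the calibration is good to about 2 mm. A picture is of the moment at which its call begins: read the wrist's pose just before it. camera_params takes no time and is no camera call; for the wrist camera it gives the pose at the moment of the call.
- env.hand_in(): hands the job in; it is judged then, once.
The state is a dict: "time_s": time; "qpos": joint angles; "joint_vel": joint speeds; "joint_torque": joint torques, N m; "eef_pos": TCP position; "orientation": TCP orientation; "contact_force": force on the tool from outside, world axes, zero at the start; "torque": the same for the moment, N m; "grip_width": finger opening in m; "grasp_force": force on a finger pad.
Only numpy, scipy, OpenCV 4.12 (cv2) and the standard library are available. Lean on these libraries where they do the work, as an engineer would, in place of code of your own. Each camera call takes 0.05 s, during which the arm holds its last target. There are 200 camera calls.

## Working session

There is one attempt and no reset: what is moved stays moved. The work goes in short steps, Python scripts to look and compute and a tool call to move; the robot and the scene stay as the last step left them, time stands still between calls to the robot, and variables do not carry over. Pictures are saved under pics/ and viewed, at most 10 in all, crops included, and the job is handed in when it is done.

Besides the shell and the picture viewer there is one more tool, called after "Call:" by a JSON object that holds its "method" and its "body", one argument or row to a line. servo_tool: Moves the arm, as the interface text tells. Its arguments: {"type":"object","properties":{"moves":{"type":"array"},"gripper":{"type":"number"},"grip_force":{"type":"number"}},"required":["moves"]}

```bash
mkdir -p pics
cat > h.py <<'E'
import numpy as np, cv2
from plant import status, imaging, env
def cam(n):
    p=imaging.camera_params(n); f=210/np.tan(np.radians(p['fov_y'])/2)
    R=cv2.Rodrigues(np.array(p['rvec'],float))[0]; t=np.array(p['tvec'],float).ravel()
    return f,p['cx'],p['cy'],R,t
def shot(n,name=None):
    c=cam(n); im,d=imaging.get_image(n)
    if name: cv2.imwrite('pics/'+name+'.png',im[:,:,::-1])
    return im,d,c
def ray(c,u,v,z):
    f,cx,cy,R,t=c; o=-R.T@t; r=R.T@np.array([(u-cx)/f,(v-cy)/f,1]); return o+r*(z-o[2])/r[2]
def cloud(d,c):
    f,cx,cy,R,t=c; v,u=np.mgrid[:420,:560]; P=np.stack([(u-cx)/f*d,(v-cy)/f*d,d],-1)
    return (P-t)@R
def proj(c,p):
    f,cx,cy,R,t=c; q=R@np.array(p)+t; return np.array([f*q[0]/q[2]+cx,f*q[1]/q[2]+cy])
E
python3 - <<'E'
from h import *
ims=[]
for n in("scene","side","wrist"):
    im,d,c=shot(n,n+'0'); np.savez('pics/'+n+'0.npz',im=im,d=d); print(n,c[0],c[1],c[2],-c[3].T@c[4],c[3][2]); ims.append(im)
    P=cloud(d,c); print([(k,P[k,280].round(3)) for k in (150,250,350)])
s=status.get_obs();print(s['time_s'],s['eef_pos'],s['grip_width'],s['contact_force'])
E
```

```text
scene 400.25853930297336 272.6482493518178 211.61460733874986 [ 0.98355131 -0.44874432  0.71001886] [-0.550585    0.55942344 -0.61959791]
[(150, array([ 0.588, -0.033,  0.385])), (250, array([ 0.478,  0.095, -0.   ])), (350, array([ 0.681, -0.11 ,  0.002]))]
side 438.04650139129086 288.2387028276297 205.98789836114966 [0.35793389 0.97516684 0.76293735] [ 0.13902601 -0.81763048 -0.55870579]
[(150, array([ 0.638, -0.515,  0.002])), (250, array([0.516, 0.182, 0.092])), (350, array([0.482, 0.395, 0.   ]))]
wrist 307.59928151571575 280.6738686039361 209.69297127680377 [0.57521576 0.08328283 0.37518221] [-0.00150051 -0.31806196 -0.94806874]
[(150, array([0.574, 0.034, 0.002])), (250, array([ 0.574, -0.099,  0.002])), (350, array([ 0.574, -0.266,  0.002]))]
0.15 [5.74825588e-01 8.55210441e-06 2.30820316e-01] 0.08553469607826315 [-0.52097289 -0.06322411 -0.75174906]
```

View pics/scene0.png

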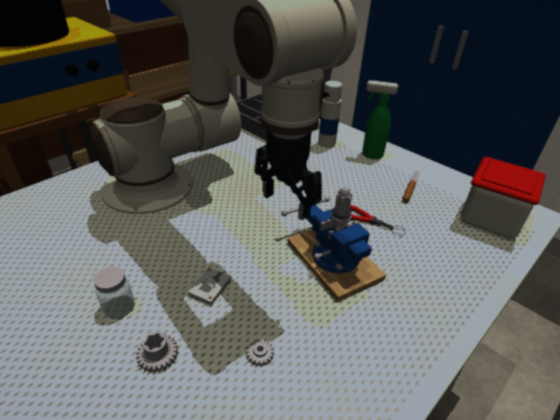

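View pics/side0.png

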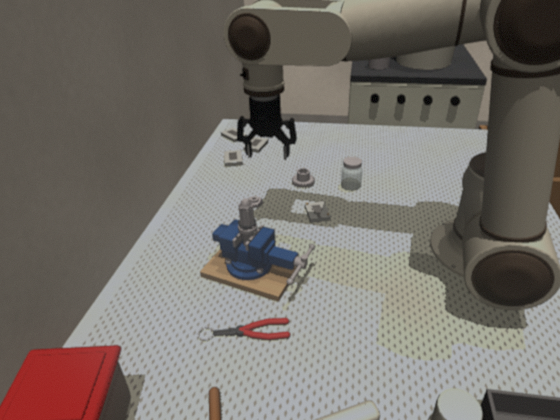

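The scene view shows the gear at about (156,350) with its hub at (154,341), the shaft tip at about (344,192), and the small gear at (260,352). In the side view the gear is at (303,177) and the shaft at (248,205). I'll locate both from depth.

Run:
```python
from h import *
for n in("scene","side"):
    a=np.load(f'pics/{n}0.npz'); c=cam(n); P=cloud(a['d'],c); ok=a['d']>0
    def box(name,x,y,z):
        v,u=np.mgrid[:420,:560]
        m=ok&(u>x[0])&(u<x[1])&(v>y[0])&(v<y[1])&(P[...,2]>z[0])&(P[...,2]<z[1]); q=P[m]
        if len(q): print(n,name,len(q),'mean',q.mean(0).round(4),'mid',((q.min(0)+q.max(0))/2).round(4),'ext',np.ptp(q,0).round(3))
    if n=='scene': g=(130,182,322,375); s=(325,360,180,240)
    else: g=(288,318,160,192); s=(232,264,190,250)
    box('rim',g[:2],g[2:],(.008,.024)); box('hubtop',g[:2],g[2:],(.04,.052)); box('allgear',g[:2],g[2:],(.008,.06))
    box('shafttop',s[:2],s[2:],(.205,.23)); box('spl',s[:2],s[2:],(.165,.204));box('collar',s[:2],s[2:],(.135,.16))
    if n=='scene': print(ray(c,154,339,.046),ray(c,344,190,.219))
    else: print(ray(c,303,173,.046),ray(c,248,201,.219))
a=np.load('pics/wrist0.npz')
S=np.hstack([cv2.resize(np.load('pics/scene0.npz')['im'][300:390,110:290],(540,270),interpolation=2),cv2.resize(np.load('pics/scene0.npz')['im'][175:275,280:400][:90],(260,270))])
S2=cv2.resize(a['im'],(400,300)); S3=cv2.resize(np.load('pics/side0.npz')['im'][150:300,190:340],(300,300))
cv2.imwrite('pics/m1.png',np.vstack([S,np.hstack([S2,S3,np.zeros((300,100,3),np.uint8)])])[:,:,::-1])
```

```text
scene rim 740 mean [ 0.5308 -0.2932  0.0156] mid [ 0.5225 -0.2893  0.016 ] ext [0.076 0.078 0.016]
scene hubtop 231 mean [ 0.5227 -0.2904  0.0449] mid [ 0.5211 -0.2897  0.0446] ext [0.045 0.043 0.009]
scene allgear 1182 mean [ 0.5283 -0.2922  0.0243] mid [ 0.5225 -0.2893  0.0286] ext [0.076 0.078 0.041]
scene shafttop 119 mean [0.5988 0.1588 0.2126] mid [0.5961 0.1622 0.2131] ext [0.033 0.029 0.016]
scene spl 229 mean [0.6016 0.1551 0.1847] mid [0.596  0.1626 0.1845] ext [0.035 0.033 0.039]
scene collar 202 mean [0.6033 0.1529 0.1501] mid [0.5961 0.1605 0.1482] ext [0.047 0.041 0.023]
[ 0.51782478 -0.28679513  0.046     ] [0.59817047 0.15857684 0.219     ]
side rim 174 mean [ 0.5176 -0.2747  0.016 ] mid [ 0.5202 -0.2847  0.0158] ext [0.076 0.068 0.015]
side hubtop 66 mean [ 0.5195 -0.2871  0.045 ] mid [ 0.5191 -0.2876  0.0446] ext [0.041 0.05  0.009]
side allgear 317 mean [ 0.5184 -0.2795  0.026 ] mid [ 0.5202 -0.2847  0.0286] ext [0.076 0.068 0.041]
side shafttop 95 mean [0.5943 0.169  0.2128] mid [0.5957 0.1659 0.2131] ext [0.034 0.029 0.016]
side spl 203 mean [0.593  0.174  0.1848] mid [0.5959 0.1718 0.1845] ext [0.035 0.023 0.039]
side collar 191 mean [0.5924 0.1762 0.1499] mid [0.5956 0.1668 0.1483] ext [0.045 0.043 0.023]
[ 0.51779771 -0.27200197  0.046     ] [0.58708745 0.17018241 0.219     ]
```

View pics/m1.png

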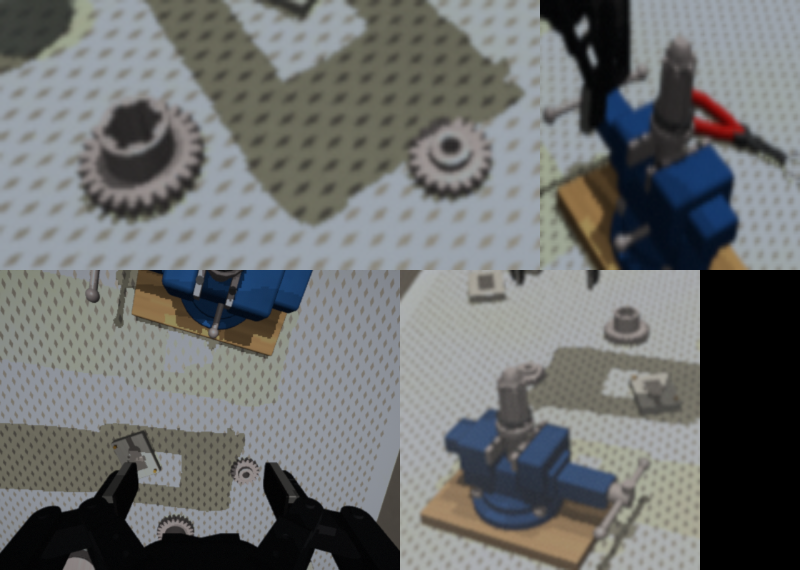

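The gear is near (0.520,-0.289) and the shaft near (0.596,0.164). I'll go above the gear for a close look.

Call:
{"method": "servo_tool", "body": {
  "moves": [
    {"xyz": [-5.4,-28.9,-5],"roll": 0},
    {"xyz": [-5.4,-28.9,-5],"roll": 0},
    {"xyz": [-5.4,-28.9,-5],"roll": 0},
    {"xyz": [-5.4,-28.9,-5],"roll": 0},
    {"xyz": [-5.4,-28.9,-5],"roll": 0},
    {"xyz": [-5.4,-28.9,-5],"roll": 0},
    {"xyz": [-5.4,-28.9,-5],"roll": 0},
    {"xyz": [-5.4,-28.9,-5],"roll": 0}
  ],
  "gripper": 1,
  "grip_force": 80
}}

```text
time_s: 0.82
eef_pos: [0.5189, -0.2941, 0.1794]
orientation: [[0.004, 1.0, -0.002], [1.0, -0.004, -0.0], [-0.0, -0.002, -1.0]]
contact_force: [0.9, -0.6, -0.4]
grip_width: 0.0853
grasp_force: 0.0
```

Run:
```python
from h import *
s=status.get_obs();print(s['time_s'],s['eef_pos'],s['orientation'].round(3) if hasattr(s['orientation'],'round') else s['orientation'])
im,d,c=shot('wrist','w1'); np.savez('pics/w1.npz',im=im,d=d); P=cloud(d,c); ok=d>0
near=(np.hypot(P[...,0]-.52,P[...,1]+.289)<.045)&ok
for z in((.012,.02),(.042,.05)):
    m=near&(P[...,2]>z[0])&(P[...,2]<z[1]);q=P[m][:,:2];print(z,m.sum(),q.mean(0),(q.min(0)+q.max(0))/2,np.ptp(q,0))
    if z[0]>.03:
        e=cv2.minEnclosingCircle(q.astype(np.float32)); print(e)
        uv=np.argwhere(m); print(uv.min(0),uv.max(0))
```

```text
0.8167 [ 0.51893854 -0.29410294  0.17940633] [[ 0.004  1.    -0.002]
 [ 1.    -0.004 -0.   ]
 [-0.    -0.002 -1.   ]]
(0.012, 0.02) 2196 [ 0.5213473  -0.28149075] [ 0.52125029 -0.28797779] [0.0773178  0.07773289]
(0.042, 0.05) 803 [ 0.52139281 -0.2871268 ] [ 0.52145552 -0.28755099] [0.04225158 0.04313957]
((0.5214508771896362, -0.28784099221229553), 0.02201390452682972)
[170 261] [215 306]
```

View pics/w1.png

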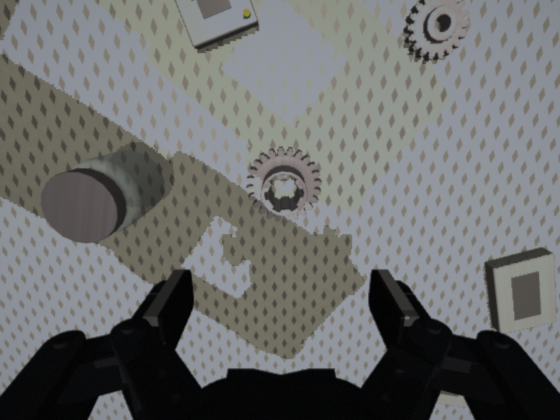

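The gear is clear between the fingers, with its bore at (284,189). I'll descend partway and measure the groove angle from there.

Call:
{"method": "servo_tool", "body": {
  "moves": [
    {"xyz": [0,0.1,-3],"roll": 0},
    {"xyz": [0,0.1,-6],"roll": 0},
    {"xyz": [0,0.1,-7.5],"roll": 0},
    {"xyz": [0,0.1,-7.5],"roll": 0},
    {"xyz": [0,0.1,-7.5],"roll": 0}
  ]
}}

```text
time_s: 1.28
eef_pos: [0.521, -0.2873, 0.1063]
orientation: [[-0.001, 1.0, -0.001], [1.0, 0.001, 0.001], [0.001, -0.001, -1.0]]
contact_force: [0.3, -0.3, 0.7]
grip_width: 0.0855
grasp_force: 0.0
```

```bash
cat >> h.py <<'E'
def groove(im,d,c,cxy,ztop,r0=.0158,r1=.0175):
    # angle mod 60 (deg) of the bore grooves: where depth lies below the hub top
    P=cloud(d,c); out=[]
    a=np.radians(np.arange(0,360,1)); s=[]
    for r in np.linspace(r0,r1,6):
        row=[]
        for t in a:
            u,v=proj(c,[cxy[0]+r*np.cos(t),cxy[1]+r*np.sin(t),ztop]); 
            row.append(P[int(round(v)),int(round(u)),2]<ztop-.006)
        s.append(row)
    s=np.array(s,float); z=(s*np.exp(6j*a)).sum()
    return np.degrees(np.angle(z))/6, abs(z)/max(s.sum(),1), s.mean(0)
E
python3 - <<'E'
from h import *
s=status.get_obs();print(s['time_s'],s['eef_pos'])
im,d,c=shot('wrist','w2'); P=cloud(d,c); ok=d>0
near=(np.hypot(P[...,0]-.5214,P[...,1]+.2878)<.028)&ok&(P[...,2]>.042)&(P[...,2]<.05)
q=P[near][:,:2]; e=cv2.minEnclosingCircle(q.astype(np.float32)); print(near.sum(),e,(q.min(0)+q.max(0))/2)
ang,str_,pr=groove(im,d,c,e[0],.046); print(ang,str_); print(''.join('#' if x<.5 else '.' for x in pr[::3]))
im1=np.load('pics/w1.npz')
g=im[max(0,int(proj(c,[.5214,-.2878,.046])[1])-90):][:180,190:380]; cv2.imwrite('pics/w2c.png',cv2.resize(g,None,fx=3,fy=3,interpolation=2)[:,:,::-1])
E
```

```text
1.2833 [ 0.52103945 -0.28731334  0.10629882]
1403 ((0.5215169191360474, -0.2880558371543884), 0.022181611508131027) [ 0.52148901 -0.28786182]
4.528483266439996 0.798614331585238
......#############.......############.......#############......########################################################
```

View pics/w2c.png

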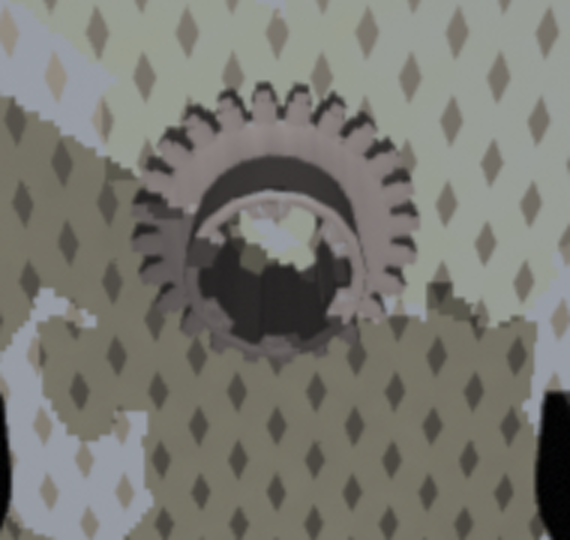

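The hub is at (273,270) in the crop. The splined bore's grooves sit about 5° from world x. Lowering and gripping.

Call:
{"method": "servo_tool", "body": {
  "moves": [
    {"xyz": [0.05,-0.05,-3],"roll": 0},
    {"xyz": [0.05,-0.05,-6],"roll": 0},
    {"xyz": [0.05,-0.05,-8],"roll": 0},
    {"xyz": [0.05,-0.05,-8.7],"roll": 0},
    {"xyz": [0.05,-0.05,-8.7],"roll": 0},
    {"xyz": [0.05,-0.05,-8.7],"roll": 0}
  ]
}}

```text
time_s: 1.83
eef_pos: [0.5223, -0.2889, 0.021]
orientation: [[-0.0, 1.0, 0.001], [1.0, 0.0, -0.001], [-0.001, 0.001, -1.0]]
contact_force: [-0.3, 0.3, 0.6]
grip_width: 0.0853
grasp_force: 0.0
```

Call:
{"method": "servo_tool", "body": {
  "moves": [
    {"xyz": [0,0,0],"roll": 0},
    {"xyz": [0,0,0],"roll": 0},
    {"xyz": [0,0,0],"roll": 0},
    {"xyz": [0,0,0],"roll": 0},
    {"xyz": [0,0,0],"roll": 0},
    {"xyz": [0,0,0],"roll": 0},
    {"xyz": [0,0,0],"roll": 0},
    {"xyz": [0,0,0],"roll": 0}
  ],
  "gripper": -0.4,
  "grip_force": 90
}}

```text
time_s: 2.5
eef_pos: [0.522, -0.2888, 0.0207]
orientation: [[-0.0, 1.0, 0.001], [1.0, 0.0, -0.001], [-0.001, 0.001, -1.0]]
contact_force: [-2.6, 2.0, 11.6]
grip_width: 0.0418
grasp_force: 90.3
```

Call:
{"method": "servo_tool", "body": {
  "moves": [
    {"xyz": [0,0,1],"roll": 0},
    {"xyz": [0,0,2.5],"roll": 0},
    {"xyz": [0,0,4],"roll": 0},
    {"xyz": [0,0,4],"roll": 0},
    {"xyz": [0,0,4],"roll": 0}
  ]
}}

```text
time_s: 2.92
eef_pos: [0.5217, -0.2887, 0.0598]
orientation: [[0.0, 1.0, 0.001], [1.0, -0.0, -0.001], [-0.001, 0.001, -1.0]]
contact_force: [-0.5, 0.6, -5.6]
grip_width: 0.0419
grasp_force: 92.5
```

Run:
```python
from h import *
s=status.get_obs();print(s['time_s'],s['eef_pos'],s['contact_force'],s['torque'],s['grip_width'])
im,d,c=shot('wrist','w3'); P=cloud(d,c); v,u=np.mgrid[:420,:560]
e=s['eef_pos']
m=(d>0)&(np.hypot(P[...,0]-e[0],P[...,1]-e[1])<.025)&(P[...,2]>e[2]+.01)&(P[...,2]<e[2]+.04)
q=P[m]; z=np.median(q[:,2]); print(m.sum(), z, np.percentile(q[:,2],[5,25,50,75,95]))
q=q[abs(q[:,2]-z)<.003]; A=np.c_[q[:,:2]-e[:2],np.ones(len(q))]; print('plane',np.linalg.lstsq(A,q[:,2],rcond=None)[0], cv2.minEnclosingCircle(q[:,:2].astype(np.float32)))
cv2.imwrite('pics/w3c.png',np.hstack([im[120:420,120:460],shot('side')[0][100:400,150:450]])[:,:,::-1])
```

```text
2.9167 [ 0.52167948 -0.28869227  0.05983559] [-0.50804379  0.59046454 -5.56110366] [-0.00248042 -0.02156672 -0.00504154] 0.04194899209358609
6399 0.08569582944934459 [0.07201044 0.07907658 0.08569583 0.08679954 0.09346187]
plane [-0.00162007  0.00145642  0.08614378] ((0.5216255784034729, -0.28646910190582275), 0.02399795688688755)
```

View pics/w3c.png

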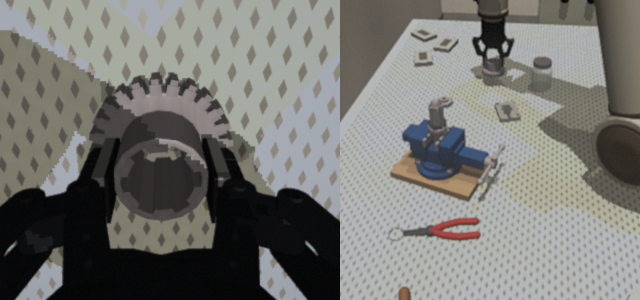

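Gripped upright and level: hub top sits 26 mm above the TCP. Next I'll carry it towards the shaft and stop with the wrist camera right above the shaft.

Call:
{"method": "servo_tool", "body": {
  "moves": [
    {"xyz": [0,0,3.5],"roll": 0},
    {"xyz": [0,0,7],"roll": 0},
    {"xyz": [0.5,1.5,10.5],"roll": 0},
    {"xyz": [1,4,13.5],"roll": 0},
    {"xyz": [2,7,16],"roll": 0},
    {"xyz": [3,10,18.5],"roll": 0},
    {"xyz": [3.5,13,20.5],"roll": 0},
    {"xyz": [4,16.5,21],"roll": 0}
  ]
}}

```text
time_s: 3.68
eef_pos: [0.5622, -0.1228, 0.2717]
orientation: [[0.001, 1.0, 0.003], [1.0, -0.001, -0.001], [-0.001, 0.003, -1.0]]
contact_force: [0.8, -1.3, -5.2]
grip_width: 0.042
grasp_force: 94.2
```

Call:
{"method": "servo_tool", "body": {
  "moves": [
    {"xyz": [0.5,3.5,0],"roll": 0},
    {"xyz": [1,7,0],"roll": 0},
    {"xyz": [1.5,10.5,0],"roll": 0},
    {"xyz": [2.5,14,0],"roll": 0},
    {"xyz": [3,17.5,0],"roll": 0},
    {"xyz": [3.4,20.5,0],"roll": 0},
    {"xyz": [3.4,20.5,0],"roll": 0},
    {"xyz": [3.4,20.5,0],"roll": 0}
  ]
}}

```text
time_s: 4.35
eef_pos: [0.5953, 0.0831, 0.2678]
orientation: [[-0.003, 1.0, -0.002], [1.0, 0.003, 0.0], [0.0, -0.002, -1.0]]
contact_force: [-0.1, -0.1, -4.8]
grip_width: 0.0419
grasp_force: 93.9
```

Call:
{"method": "servo_tool", "body": {
  "moves": [
    {"xyz": [0,0,0],"roll": 0},
    {"xyz": [0,0,0],"roll": 0},
    {"xyz": [0,0,0],"roll": 0}
  ]
}}

```text
time_s: 4.6
eef_pos: [0.5954, 0.0805, 0.269]
orientation: [[0.001, 1.0, -0.0], [1.0, -0.001, -0.0], [-0.0, -0.0, -1.0]]
contact_force: [-0.4, 0.8, -4.2]
grip_width: 0.0414
grasp_force: 93.9
```

Run:
```python
from h import *
s=status.get_obs();e=s['eef_pos'];print(s['time_s'],e,s['contact_force'])
im,d,c=shot('wrist','w4'); np.savez('pics/w4.npz',im=im,d=d); P=cloud(d,c); ok=d>0
near=(np.hypot(P[...,0]-.596,P[...,1]-.164)<.03)&ok
for z0,z1 in((.214,.222),(.2035,.2065),(.14,.15)):
    m=near&(P[...,2]>z0)&(P[...,2]<z1);q=P[m][:,:2]
    if len(q): print(z0,m.sum(),(q.min(0)+q.max(0))/2,cv2.minEnclosingCircle(q.astype(np.float32)))
# hub top ring as held, same camera
h=(abs(P[...,2]-(e[2]+.0262))<.0025)&(np.hypot(P[...,0]-e[0],P[...,1]-e[1])<.0225)&ok
q=P[h][:,:2]-e[:2]; r=np.c_[2*q,np.ones(len(q))]; print('hub rel',q.min(0),q.max(0))
u,v=proj(c,[.596,.164,.205]).astype(int);print(u,v)
g=im[max(0,v-60):v+60,u-75:u+75]; cv2.imwrite('pics/w4c.png',cv2.resize(g,None,fx=5,fy=5,interpolation=2)[:,:,::-1])
```

```text
4.6 [0.59543755 0.08050864 0.26902697] [-0.43550743  0.84649945 -4.22591825]
0.214 1021 [0.59711034 0.16529582] ((0.5969861745834351, 0.16549132764339447), 0.010929548181593418)
0.2035 128 [0.59717345 0.16515108] ((0.5971183180809021, 0.16542543470859528), 0.01721048913896084)
0.14 58 [0.59661635 0.16537352] ((0.5970163345336914, 0.16551385819911957), 0.023047717288136482)
hub rel [-0.02082545 -0.02204154] [0.02122781 0.02245626]
281 106
```

View pics/w4c.png

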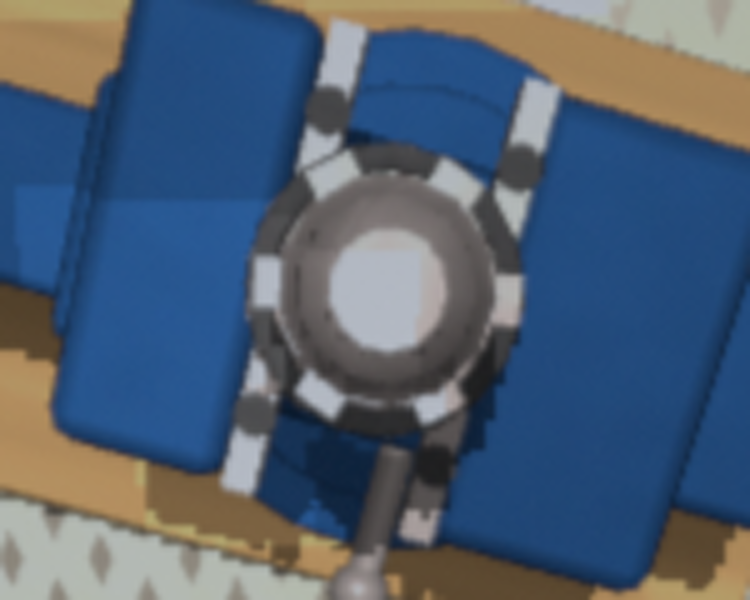

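The splines show brightly, at (265,282), (508,300), (330,175), (457,182), (320,395) and (437,402), so the shaft is about -4° from x and centred near (0.597,0.165). I'll refine both angles and the held gear's offset.

Run:
```python
from h import *
a=np.load('pics/w4.npz'); im,d=a['im'],a['d']; c=cam('wrist'); P=cloud(d,c)
e=status.get_obs()['eef_pos']
# shaft angle from picked pixels (5x crop, origin u0,v0)
u0,v0=281-75,106-60
q=np.array([ray(c,x/5+u0-.4,y/5+v0-.4,.205)[:2] for x,y in((265,282),(508,300),(330,175),(457,182),(320,395),(437,402))])
k=q.mean(0); t=np.degrees(np.arctan2(*(q-k).T[::-1])); print('shaft',k,t.round(1),np.degrees(np.angle(np.exp(6j*np.radians(t)).sum()))/6)
z=e[2]+.0262
h=(abs(P[...,2]-z)<.002)&(abs(P[...,0]-e[0])<.012)&(abs(P[...,1]-e[1])<.03)
w=P[h][:,:2]-e[:2]; w=w[np.hypot(*w.T)>.014]; print('hub y',np.sort(w[:,1])[[0,5,20,-20,-5,-1]], h.sum())
for cy in(0,.0005,.001):
    for thr in(.003,.006):
        A=np.radians(np.arange(0,360,2)); s=[]
        for r in np.linspace(.0157,.0173,6):
            s.append([P[tuple(np.round(proj(c,[e[0]+r*np.cos(b),e[1]+cy+r*np.sin(b),z])[::-1]).astype(int))][2]<z-thr for b in A])
        s=np.array(s,float).mean(0); Z=(s*np.exp(6j*A)).sum()
        print(cy,thr,np.degrees(np.angle(Z))/6,abs(Z)/s.sum(),''.join('#' if x<.5 else '.' for x in s))
uv=proj(c,[*e[:2],z]).astype(int); g=im[uv[1]-50:uv[1]+60,uv[0]-70:uv[0]+70]; cv2.imwrite('pics/w4h.png',cv2.convertScaleAbs(cv2.resize(g,None,fx=5,fy=5,interpolation=2)[:,:,::-1],alpha=2)); print(uv)
```

```text
shaft [0.59707426 0.16545585] [ 176.    -4.1  117.2   55.5 -123.9  -64.1] -3.903643577392078
hub y [-0.02201475 -0.02074377 -0.02014137  0.0222401   0.02256186  0.02300269] 1390
0 0.003 4.482675708157417 0.7385995932360806 #.........#################.............################...........###################.........##############################################################.######################
0 0.006 4.569095912826596 0.7052493292904256 ###.......#################.............################...........###################...###########################################################################################
0.0005 0.003 4.676660776998415 0.7724170120272936 .........##################............#################............###################.........############################################################.#######################
0.0005 0.006 4.501929826047918 0.751081545225499 ##.......##################............#################..........#####################..#.#########################################################################################
0.001 0.003 4.705788731509855 0.7904569264523101 ........###################............#################............####################.........######################...#.#.#.######################.###...######################.
0.001 0.006 4.554631265876329 0.7905713191687516 ##......###################............#################...........#####################..#.########################################################################################
[280 301]
```

View pics/w4h.png

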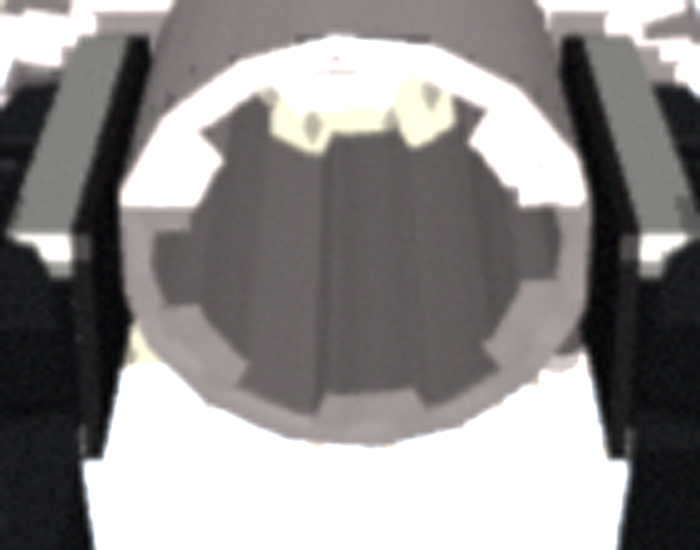

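The held bore reads about +4.2° (side grooves at (155,267) and (557,243)). I'll move over the shaft and turn -8°.

Call:
{"method": "servo_tool", "body": {
  "moves": [
    {"xyz": [0.16,2.5,0],"roll": -0.04},
    {"xyz": [0.16,5,0],"roll": -0.08},
    {"xyz": [0.16,7,0],"roll": -0.12},
    {"xyz": [0.16,8.4,0],"roll": -0.14},
    {"xyz": [0.16,8.4,0],"roll": -0.14},
    {"xyz": [0.16,8.4,0],"roll": -0.14},
    {"xyz": [0.16,8.4,0],"roll": -0.14},
    {"xyz": [0.16,8.4,0],"roll": -0.14}
  ]
}}

```text
time_s: 5.32
eef_pos: [0.5972, 0.1645, 0.2693]
orientation: [[0.14, 0.99, -0.0], [0.99, -0.14, -0.0], [-0.0, -0.0, -1.0]]
contact_force: [-0.5, 0.2, -5.1]
grip_width: 0.0416
grasp_force: 93.9
```

Call:
{"method": "servo_tool", "body": {
  "moves": [
    {"xyz": [0,0,-0.5],"roll": 0},
    {"xyz": [0,0,-1],"roll": 0},
    {"xyz": [0,0,-1.5],"roll": 0},
    {"xyz": [0,0,-2],"roll": 0},
    {"xyz": [0,0,-2],"roll": 0},
    {"xyz": [0,0,-2],"roll": 0}
  ]
}}

```text
time_s: 5.82
eef_pos: [0.5969, 0.1654, 0.2488]
orientation: [[0.14, 0.99, -0.001], [0.99, -0.14, -0.0], [-0.0, -0.001, -1.0]]
contact_force: [-0.4, 0.1, -4.2]
grip_width: 0.0418
grasp_force: 93.9
```

Run:
```python
from h import *
s=status.get_obs();e=s['eef_pos'];print(s['time_s'],e,s['contact_force'],s['orientation'])
im,d,c=shot('wrist','w5'); z=e[2]+.0262
P=cloud(d,c); m=(abs(P[...,2]-.219)<.004)&(np.hypot(P[...,0]-.597,P[...,1]-.165)<.012)
q=P[m][:,:2]; print(m.sum(), len(q) and (cv2.minEnclosingCircle(q.astype(np.float32)), q.mean(0)))
uv=proj(c,[*e[:2],z]).astype(int); g=im[uv[1]-50:uv[1]+60,uv[0]-70:uv[0]+70]; cv2.imwrite('pics/w5h.png',cv2.convertScaleAbs(cv2.resize(g,None,fx=5,fy=5,interpolation=2)[:,:,::-1],alpha=2)); print(uv)
```

```text
5.8167 [0.59692154 0.16540381 0.24881665] [-0.41487226  0.07915557 -4.1791886 ] [[ 1.39559733e-01  9.90213250e-01 -8.94561437e-04]
 [ 9.90213625e-01 -1.39559892e-01 -1.18617792e-04]
 [-2.42301808e-04 -8.69252656e-04 -9.99999593e-01]]
0 0
[280 301]
```

View pics/w5h.png

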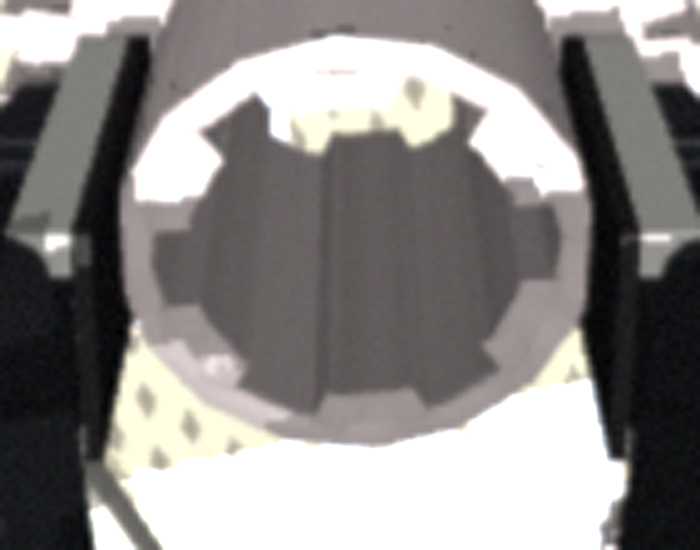

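Bore is clear and nothing is touching yet; the shaft is hidden below. Lowering over the journal.

Call:
{"method": "servo_tool", "body": {
  "moves": [
    {"xyz": [0,-0.05,-0.5],"roll": 0},
    {"xyz": [0,-0.05,-1],"roll": 0},
    {"xyz": [0,-0.05,-1.5],"roll": 0},
    {"xyz": [0,-0.05,-2],"roll": 0},
    {"xyz": [0,-0.05,-2.2],"roll": 0},
    {"xyz": [0,-0.05,-2.2],"roll": 0},
    {"xyz": [0,-0.05,-2.2],"roll": 0}
  ]
}}

```text
time_s: 6.45
eef_pos: [0.5971, 0.165, 0.2272]
orientation: [[0.139, 0.99, -0.0], [0.99, -0.139, -0.0], [-0.0, -0.0, -1.0]]
contact_force: [-0.0, -0.4, -4.0]
grip_width: 0.0416
grasp_force: 93.9
```

Call:
{"method": "servo_tool", "body": {
  "moves": [
    {"xyz": [0,0,-0.1],"roll": 0},
    {"xyz": [0,0,-0.2],"roll": 0},
    {"xyz": [0,0,-0.3],"roll": 0},
    {"xyz": [0,0,-0.4],"roll": 0},
    {"xyz": [0,0,-0.4],"roll": 0},
    {"xyz": [0,0,-0.4],"roll": 0}
  ]
}}

```text
time_s: 6.95
eef_pos: [0.597, 0.165, 0.2232]
orientation: [[0.139, 0.99, -0.0], [0.99, -0.139, 0.0], [-0.0, -0.0, -1.0]]
contact_force: [-0.8, 0.3, -4.7]
grip_width: 0.0419
grasp_force: 93.9
```

Call:
{"method": "servo_tool", "body": {
  "moves": [
    {"xyz": [0,0,-0.1],"roll": 0},
    {"xyz": [0,0,-0.2],"roll": 0},
    {"xyz": [0,0,-0.3],"roll": 0},
    {"xyz": [0,0,-0.4],"roll": 0},
    {"xyz": [0,0,-0.5],"roll": 0},
    {"xyz": [0,0,-0.5],"roll": 0}
  ]
}}

```text
time_s: 7.45
eef_pos: [0.597, 0.165, 0.218]
orientation: [[0.14, 0.99, -0.0], [0.99, -0.14, -0.0], [-0.0, -0.0, -1.0]]
contact_force: [0.1, -0.8, -4.7]
grip_width: 0.0419
grasp_force: 93.9
```

It has meshed at the first try with no resistance. Sliding down to just above the washer.

Call:
{"method": "servo_tool", "body": {
  "moves": [
    {"xyz": [0,0,-0.5],"roll": 0},
    {"xyz": [0,0,-1],"roll": 0},
    {"xyz": [0,0,-1.5],"roll": 0},
    {"xyz": [0,0,-2],"roll": 0},
    {"xyz": [0,0,-2.5],"roll": 0},
    {"xyz": [0,0,-3],"roll": 0},
    {"xyz": [0,0,-3.5],"roll": 0},
    {"xyz": [0,0,-3.7],"roll": 0}
  ]
}}

```text
time_s: 8.12
eef_pos: [0.5968, 0.165, 0.1803]
orientation: [[0.139, 0.99, -0.001], [0.99, -0.139, -0.0], [-0.0, -0.001, -1.0]]
contact_force: [-0.4, 0.2, -4.2]
grip_width: 0.0417
grasp_force: 93.9
```

Call:
{"method": "servo_tool", "body": {
  "moves": [
    {"xyz": [0,0,-0.1],"roll": 0},
    {"xyz": [0,0,-0.2],"roll": 0},
    {"xyz": [0,0,-0.3],"roll": 0},
    {"xyz": [0,0,-0.4],"roll": 0},
    {"xyz": [0,0,-0.5],"roll": 0},
    {"xyz": [0,0,-0.5],"roll": 0},
    {"xyz": [0,0,-0.5],"roll": 0}
  ]
}}

```text
time_s: 8.7
eef_pos: [0.5972, 0.165, 0.1768]
orientation: [[0.139, 0.99, 0.001], [0.99, -0.139, 0.0], [0.0, 0.001, -1.0]]
contact_force: [-2.3, 0.0, 4.8]
grip_width: 0.0417
grasp_force: 94.9
```

Call:
{"method": "servo_tool", "body": {
  "moves": [
    {"xyz": [0,0,-0.1],"roll": 0},
    {"xyz": [0,0,-0.2],"roll": 0},
    {"xyz": [0,0,-0.3],"roll": 0},
    {"xyz": [0,0,-0.4],"roll": 0},
    {"xyz": [0,0,-0.4],"roll": 0},
    {"xyz": [0,0,-0.4],"roll": 0},
    {"xyz": [0,0,-0.4],"roll": 0}
  ]
}}

```text
time_s: 9.28
eef_pos: [0.5973, 0.165, 0.1732]
orientation: [[0.14, 0.99, 0.001], [0.99, -0.14, 0.0], [0.0, 0.001, -1.0]]
contact_force: [-3.9, 0.3, 9.7]
grip_width: 0.0418
grasp_force: 95.5
```

Run:
```python
from h import *
s=status.get_obs();e=s['eef_pos'];print(s['time_s'],e,s['contact_force'])
im,d,c=shot('wrist','w6'); P=cloud(d,c)
m=(d>0)&(np.hypot(P[...,0]-.597,P[...,1]-.1655)<.022)&(np.hypot(P[...,0]-.597,P[...,1]-.1655)>.0185)&(P[...,1]>.165)
q=P[m]; print('hub top z',np.percentile(q[:,2],[25,50,75,90]),'rel',np.median(q[:,2])-e[2])
m=(d>0)&(np.hypot(P[...,0]-.597,P[...,1]-.1655)<.006)&(P[...,2]>.21); print('tip z',np.median(P[m][:,2]))
uv=proj(c,[*e[:2],.198]).astype(int); g=im[uv[1]-60:uv[1]+50,uv[0]-70:uv[0]+70]; cv2.imwrite('pics/w6h.png',cv2.convertScaleAbs(cv2.resize(g,None,fx=5,fy=5,interpolation=2)[:,:,::-1],alpha=1.8))
```

```text
9.2833 [0.59725307 0.16502749 0.17322682] [-3.86017766  0.2920081   9.65235821]
hub top z [0.18448539 0.19772007 0.20047272 0.2501847 ] rel 0.024493252925178677
tip z 0.2207256311443212
```

View pics/w6h.png

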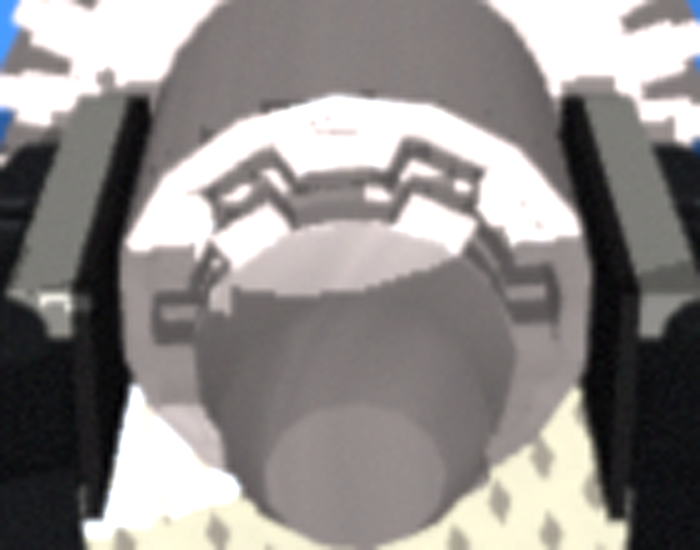

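The splines are meshed and the ring groove shows above the hub. Travel is about 4.7 mm, so I'll press slightly further for margin.

Call:
{"method": "servo_tool", "body": {
  "moves": [
    {"xyz": [0,0,-0.1],"roll": 0},
    {"xyz": [0,0,-0.15],"roll": 0},
    {"xyz": [0,0,-0.15],"roll": 0},
    {"xyz": [0,0,-0.15],"roll": 0},
    {"xyz": [0,0,-0.15],"roll": 0},
    {"xyz": [0,0,-0.15],"roll": 0},
    {"xyz": [0,0,-0.15],"roll": 0},
    {"xyz": [0,0,-0.15],"roll": 0}
  ]
}}

```text
time_s: 10.0
eef_pos: [0.5973, 0.1651, 0.1719]
orientation: [[0.139, 0.99, 0.001], [0.99, -0.139, 0.0], [0.0, 0.001, -1.0]]
contact_force: [-4.4, -0.6, 11.9]
grip_width: 0.0417
grasp_force: 95.8
```

```bash
python3 -c "
from plant import env,status
s=status.get_obs();print(s['contact_force'],s['eef_pos'])
print(env.hand_in())"
```

```text
[-4.40275195 -0.57295792 11.89720442] [0.59726448 0.16506342 0.17190327]
the job is handed in; nothing more can be done
None
```

I handed the job in with the gear meshed on the shaft, hub up, and held pressed on the spring washer at about 6 mm of travel (estimated from force and height), so the ring groove is clear of the hub; the hand-in gave no verdict.

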